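# Sweep pump spacers through the gate of a counting tray

### The arm

A 6-joint arm with a two-finger parallel gripper is mounted at the origin on a cart in front of the work surface, level with it; the furniture and walls round the work are solid. World frame = base frame: x ahead of the robot, y to its left, z up, the work surface at z = 0. Lengths are in m, angles in degrees, forces in N, time in s.
With the tool pointing down it reaches from about 0.3 to 0.75 m from the base axis. Payload 8.5 kg.
Tool frame: the origin (TCP) lies midway between the tips of the shut fingers; the grasp point (between the pads) lies 19 mm behind it (env.tcp_to_grasp is the z of the grasp point in the tool frame, in m); z points along the fingers, y is the line along which they close (so a half turn about z gives the same grasp; the last joint's range is limited). The gripper opens to 85 mm and grips with 20 to 120 N. Pads are 22 mm wide; open, the fingers measure 114 mm over their backs; the gripper's body (76 mm by 85 mm) begins 54 mm behind the grasp point. The pads swing forward as they close: fully open they stand 13 mm farther back than shut.
Start: joints at [-77.538, 21.807, 74.336, -0, 83.858, -12.336], TCP at [0.231, -0.499, 0.231] pointing down, gripper open.
Joint ranges: [-178.18, 178.18], [-50.72, 133.34], [12.68, 142.11], [-81.47, 261.47], [9.98, 163.14], [-165.26, 165.26]. Speed limits (degrees/s): [136.94, 136.94, 180, 180, 180, 180].

### API

Orientations are given as a 3x3 rotation matrix whose columns are the frame's x, y, z axes.
In Python, from rig import env, imaging, job, models gives the robot as it stands. The module is installed in compiled form; this text tells all that it offers.
- The arm moves only by the tool jog_arm, never from a script. Its argument "plan" is text: rows parted by semicolons, each of 7 numbers parted by spaces: the turn, a rotation vector about the tool's x, y, z in degrees, then the shift along the tool's x, y, z in cm, then the closure in counts, from 0 (fully open) to 255 (shut). In form: rx ry rz x y z claw; .... A call has 1 to 10 rows; each row shifts and turns the commanded pose from where the row before left it, along the tool's axes as they then stand; what a row does not reach is not made up. A row lasts 1/12 s, in which the tool goes at most 41.7 mm and 7.16 degrees, less where a joint would pass 70% of its speed; a pose out of reach is approached as far as the arm can. A call with a gripper value outside its range is refused whole. The fingers move at their own pace and stop on an object; "grip_force" is the grip in N (left out, the last holds). Time passes only in rows, so rows that do not move let the fingers close. It gives the time, the measured TCP pose, the force, the opening and the grip force at its end, in the units of the state.
- env.observe(): the state, without advancing time (a new reading comes with each control period).
- imaging.get_image(name): name is "scene" or "top"; returns a dict with "pixels" (400x640x3 uint8, red, green, blue), "depth" (400x640 float32, m along the optical axis (not along the pixel's ray), 0 where there is no reading), "fov_y" (degrees; the focal length in pixels is half the picture's height over the tangent of half this angle, whatever the lens; pixels are square), "cx", "cy" (the principal point, pixels), "world_from_camera" (4x4, takes a point from camera to world coordinates). Camera axes: x right, y down, z forward; pixel columns grow to the right and rows downward; lengths in m; the calibration is good to about 2 mm. A picture is of the moment at which its call begins.
- job.close_job(): hands the job in; it is judged then, once.
Trained networks look in the newest picture that a camera, given by its name, has taken for a name from the list of things; names that differ only in an ending like _2 or _b are one class to them, and where a whole thing is asked for, a point or a joint stands for the part that bears it (a point fixed in the world has none). Each returns a list of dicts, best first, with "confidence" (0 to 1); they miss things now and then, are a little off and sometimes report something else, mostly with a low value. They report only what shows in the picture. A call takes as long as a camera call.
- models.outline_of(camera, query): "region" (400x640 bool, what is visible of it) and "bbox" ([centre column, centre row, width, height] in pixels, round what is visible of it).
- models.tip_of(camera, query): "at" ([column, row] in pixels: a listed point, or the origin of a listed thing).
The state is a dict: "time_s": time; "q": joint angles; "qvel": joint speeds; "joint_efforts": joint torques, N m; "position": TCP position; "tool_rot": TCP orientation; "ft_force": force on the tool from outside, world axes, zero at the start; "wrist_torque": the same for the moment, N m; "grip_width": finger opening in m; "gripper_force": force on a finger pad.
Only numpy, scipy, OpenCV 4.12 (cv2) and the standard library are available. Lean on these libraries where they do the work, as an engineer would, in place of code of your own. Each camera call takes 0.05 s, during which the arm holds its last target. There are 200 camera calls.

### The job

Count the three steel spacer rings into the slot of the tray: with the fingertips, push them across the tray and through the narrow gate so that they drop into the slot one at a time, each one lying in the slot before the next is pushed through. Only push the rings, never pick them up or lift them, and leave the brass weight on the tray, and the vial and the bung beside the slot, standing where they are.

Things in the scene. Friction and masses are not known exactly. Their poses are not given: they have to be found in the camera images.
- tray: White counting tray, fixed. Origin on the mat (z = 0) under the middle of the gate; z up, +y from the gate back over the flat field, x along the gate wall. The field, where the rings lie, is 52 mm above the mat, x = -128 to 128, y = 0 to 245 mm, with a side rim 14 mm high and a rear lip 6 mm high. A wall 14 mm above the field closes its front, y = -8 to 0, except at the gate.
- gate (a point): Middle of the gate, on the field surface (52 mm above the mat); axes as the tray's. The gate is a gap 50 mm wide (in x) between two steel posts 10 mm across; one ring passes at a time, pushed in the tray's -y direction. 8 mm beyond this point the field ends with a sharp drop into the slot.
- fence_left (a point): Outer end of one of two grey fences, 6 mm thick and 14 mm above the field, that form a wide V towards the gate: this one runs straight from beside the gate post, (x = -31, y = 0) in the tray frame, to this point (x = -129, y = 56 mm), on the field surface.
- fence_right (a point): The same on the other side: from (x = 31, y = 0) in the tray frame to this point (x = 129, y = 56 mm).
- slot (a point): Middle of the slot's floor, 48 mm from the gate in the tray's -y direction, 4 mm above the mat, so 48 mm below the field. The slot is an open-topped pocket 68 mm (x) by 80 mm (y) inside, with 5 mm walls whose top is 66 mm above the mat. Axes as the tray's.
- spacer_1: Loose flat steel spacer ring, 34 mm outside diameter, 12 mm bore, 8 mm thick, about 45 g, one of three alike, lying flat on the tray's field. Origin: centre of its underside; z is its axis.
- spacer_2: Loose flat steel spacer ring, 34 mm outside diameter, 12 mm bore, 8 mm thick, about 45 g, one of three alike, lying flat on the tray's field. Origin: centre of its underside; z is its axis.
- spacer_3: Loose flat steel spacer ring, 34 mm outside diameter, 12 mm bore, 8 mm thick, about 45 g, one of three alike, lying flat on the tray's field. Origin: centre of its underside; z is its axis.
- brass_weight: Loose brass laboratory weight with a knob, 30 mm across and 47 mm high, 0.2 kg, standing on the tray's field among the rings; to be left where it stands. Origin: centre of its underside, z up.
- vial: Loose small glass vial with a black screw cap, 25 mm across, 51 mm high, standing on the mat beside the slot, to be left alone. Origin: centre of its underside, z up.
- bung: Loose bung, a tapered plug 23 mm across and 23 mm high, standing on the mat on the other side of the slot, to be left alone. Origin: centre of its underside, z up.

How it is judged (in metres and radians):
On the way, in this order (a step that is already met when the one before it is completed fails the run):
1. a first ring lies in the slot, alone (((x of spacer_1 in the frame of slot between -0.034 and 0.034 m and y of spacer_1 in the frame of slot between -0.04 and 0.04 m and z of spacer_1 in the frame of slot below 0.042 m) or (x of spacer_2 in the frame of slot between -0.034 and 0.034 m and y of spacer_2 in the frame of slot between -0.04 and 0.04 m and z of spacer_2 in the frame of slot below 0.042 m) or (x of spacer_3 in the frame of slot between -0.034 and 0.034 m and y of spacer_3 in the frame of slot between -0.04 and 0.04 m and z of spacer_3 in the frame of slot below 0.042 m))), for 0.2 s.
2. a second ring lies in the slot, the third not yet ((((x of spacer_1 in the frame of slot between -0.034 and 0.034 m and y of spacer_1 in the frame of slot between -0.04 and 0.04 m and z of spacer_1 in the frame of slot below 0.042 m) and (x of spacer_2 in the frame of slot between -0.034 and 0.034 m and y of spacer_2 in the frame of slot between -0.04 and 0.04 m and z of spacer_2 in the frame of slot below 0.042 m)) or ((x of spacer_1 in the frame of slot between -0.034 and 0.034 m and y of spacer_1 in the frame of slot between -0.04 and 0.04 m and z of spacer_1 in the frame of slot below 0.042 m) and (x of spacer_3 in the frame of slot between -0.034 and 0.034 m and y of spacer_3 in the frame of slot between -0.04 and 0.04 m and z of spacer_3 in the frame of slot below 0.042 m)) or ((x of spacer_2 in the frame of slot between -0.034 and 0.034 m and y of spacer_2 in the frame of slot between -0.04 and 0.04 m and z of spacer_2 in the frame of slot below 0.042 m) and (x of spacer_3 in the frame of slot between -0.034 and 0.034 m and y of spacer_3 in the frame of slot between -0.04 and 0.04 m and z of spacer_3 in the frame of slot below 0.042 m)))), for 0.2 s.
3. the third ring lies in the slot (x of spacer_1 in the frame of slot between -0.034 and 0.034 m and y of spacer_1 in the frame of slot between -0.04 and 0.04 m and z of each of spacer_1, spacer_2, spacer_3 in the frame of slot below 0.042 m and x of spacer_2 in the frame of slot between -0.034 and 0.034 m and y of spacer_2 in the frame of slot between -0.04 and 0.04 m and x of spacer_3 in the frame of slot between -0.034 and 0.034 m and y of spacer_3 in the frame of slot between -0.04 and 0.04 m), for 0.2 s.
At the end, for the whole second after the job is handed in: All three rings are inside the slot (underside centre within its walls and at least 6 mm below the field) and at rest; the brass weight, the vial and the bung stand upright (within 0.3 rad) within 20 mm of where they stood (all of step 3 and linear speed of each of spacer_1, spacer_2, spacer_3 below 0.02 m/s and distance of each of brass_weight, vial, bung from where it was at the start of the episode below 0.02 m and angle between each of brass_weight, vial, bung's own z axis and vertical below 0.3 rad); the robot touches nothing.
It fails at once if a ring is lifted more than 15 mm off the tray's field (z of any of spacer_1, spacer_2, spacer_3 in the frame of gate above 0.015 m).
It fails at once if the weight, the vial or the bung is displaced by more than 20 mm, tipped by more than 0.3 rad, or lifted (not (distance of each of brass_weight, vial, bung from where it was at the start of the episode below 0.02 m and angle between each of brass_weight, vial, bung's own z axis and vertical below 0.3 rad)).
It also fails if it takes over 64 s, if anything falls off the work surface, if the arm or the gripper's body presses on something with over 40 N, if the wrist force passes 120 N, or if a joint passes its speed limit or range.

## Working session

There is one attempt and no reset: what is moved stays moved. The work goes in short steps, Python scripts to look and compute and a tool call to move; the robot and the scene stay as the last step left them, time stands still between calls to the robot, and variables do not carry over. Pictures are saved under pics/ and viewed, at most 10 in all, crops included, and the job is handed in when it is done.

Besides the shell and the picture viewer there is one more tool, called after "Request:" as name(argument=value, ...) on one line, values as JSON. jog_arm: Moves the arm, as the interface text tells. Its arguments: {"type":"object","properties":{"plan":{"type":"string"},"grip_force":{"type":"number"}},"required":["plan"]}

```bash
mkdir -p pics; cat > h.py <<'E'
import numpy as np, cv2
from rig import env, imaging, job, models
def cam(n):
    im=imaging.get_image(n); im['f']=200/np.tan(np.radians(im['fov_y']/2)); return im
def ray(im,uv):
    T=im['world_from_camera']; d=T[:3,:3]@np.array([(uv[0]-im['cx'])/im['f'],(uv[1]-im['cy'])/im['f'],1]); return T[:3,3],d
def atz(im,uv,z):
    o,d=ray(im,uv); return o+d*(z-o[2])/d[2]
def bydepth(im,uv):
    o,d=ray(im,uv); return o+d*im['depth'][int(round(uv[1])),int(round(uv[0]))]
def tri(a,ua,b,ub):
    o1,d1=ray(a,ua);o2,d2=ray(b,ub)
    s=np.linalg.lstsq(np.c_[d1,-d2],o2-o1,rcond=None)[0]
    p,q=o1+s[0]*d1,o2+s[1]*d2
    return (p+q)/2,np.linalg.norm(p-q)
E
python3 - <<'E'
from h import *
np.set_printoptions(precision=4,suppress=True)
s=env.observe();print(s['time_s'],s['position'],s['tool_rot'],s['grip_width'])
ims={}
for n in('top','scene'):
    im=ims[n]=cam(n);cv2.imwrite(f'pics/{n}0.png',im['pixels'][:,:,::-1]);print(n,im['world_from_camera'],im['f'])
for q in['gate','slot','fence_left','fence_right','spacer_1','brass_weight','vial','bung']:
    for n in ims:
        for r in models.tip_of(n,q)[:4]: print(q,n,round(r['confidence'],2),np.round(r['at'],1),atz(ims[n],r['at'],0.052 if q not in('slot','vial','bung') else 0.004*(q=='slot')),bydepth(ims[n],r['at']))
print(env.observe()['time_s'])
E
```

```text
0.0 [ 0.2306 -0.499   0.2307] [[ 0.9078  0.4194 -0.0003]
 [ 0.4194 -0.9078  0.0015]
 [ 0.0003 -0.0015 -1.    ]] 0.08529696777778648
top [[-0.0288 -0.9951  0.0942  0.4933]
 [-0.9996  0.0286 -0.0042 -0.026 ]
 [ 0.0015 -0.0942 -0.9955  0.9286]
 [ 0.      0.      0.      1.    ]] 462.15630289184134
scene [[ 0.8393 -0.4111  0.3556  0.2463]
 [-0.5435 -0.6198  0.5662 -0.5346]
 [-0.0123 -0.6685 -0.7436  0.7181]
 [ 0.      0.      0.      1.    ]] 417.77805429044446
gate top 0.88 [338.5 218.5] [ 0.5404 -0.065   0.052 ] [ 0.5404 -0.065   0.0516]
gate scene 0.89 [317. 221.] [ 0.5289 -0.0683  0.052 ] [ 0.5292 -0.0679  0.0513]
gate scene 0.3 [252.8 240.6] [ 0.3958 -0.0403  0.052 ] [ 0.3952 -0.0421  0.0544]
slot top 0.94 [359.1 217.2] [ 0.5444 -0.1084  0.004 ] [ 0.5444 -0.1085  0.0035]
slot scene 0.62 [265.9 210.4] [0.4696 0.0551 0.004 ] [0.4521 0.0089 0.0599]
slot scene 0.58 [339.7 245.2] [ 0.5537 -0.1163  0.004 ] [ 0.5536 -0.1165  0.0042]
slot scene 0.48 [364.1 221.3] [ 0.6353 -0.0927  0.004 ] [ 0.6291 -0.0998  0.0154]
fence_left top 0.63 [324.5 294.6] [ 0.3989 -0.0341  0.052 ] [ 0.4004 -0.034  
[... 602 characters left out ...]
0.4] [0.5919 0.0311 0.052 ] [0.5905 0.0287 0.0548]
spacer_1 scene 0.54 [263.7 211.8] [0.4489 0.0146 0.052 ] [0.4464 0.0078 0.0602]
brass_weight top 0.51 [264.5 251. ] [0.4831 0.0765 0.052 ] [0.4835 0.0729 0.083 ]
brass_weight scene 0.65 [265.2 189.5] [0.4819 0.0703 0.052 ] [0.4791 0.063  0.06  ]
vial top 0.61 [350.1 173.4] [ 0.6341 -0.0938  0.    ] [ 0.626  -0.0899  0.0534]
vial scene 0.64 [367.3 222.8] [ 0.6408 -0.0975  0.    ] [ 0.636  -0.1029  0.0088]
bung top 0.67 [367.8 252. ] [ 0.4746 -0.1236  0.    ] [ 0.475  -0.1215  0.0203]
bung scene 0.59 [282.5 174. ] [0.5605 0.1408 0.    ] [0.5384 0.0933 0.0505]
bung scene 0.54 [310.1 268.3] [ 0.4729 -0.1283  0.    ] [ 0.4674 -0.1382  0.0176]
0.9
```

View pics/top0.png

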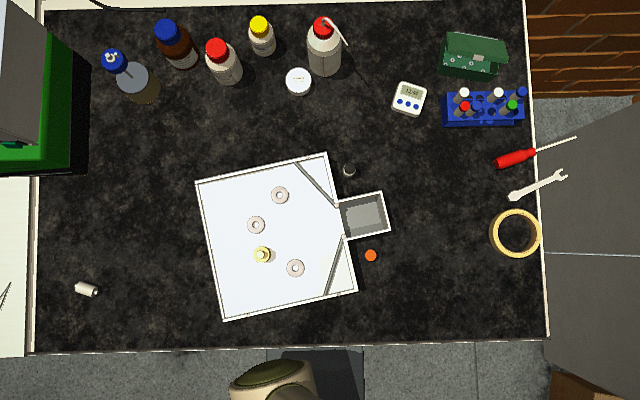

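View pics/scene0.png

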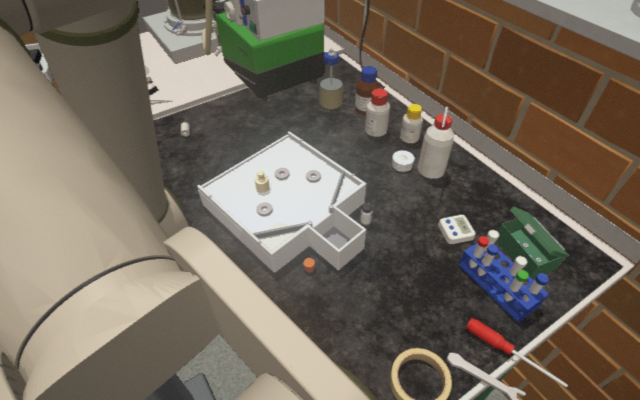

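The top view shows the tray centred near (275,237), with the gate at about (338,218) and the slot around (363,215). The rings are at (279,195), (256,225) and (295,268), the weight at (262,254), the vial at (349,170) and the bung at (370,255). The scene view agrees. Next I'll fit the tray frame.

```bash
cat >> h.py <<'E'
def cloud(im):
    v,u=np.mgrid[0:400,0:640]; d=im['depth']; T=im['world_from_camera']
    P=np.stack([(u-im['cx'])/im['f']*d,(v-im['cy'])/im['f']*d,d],-1)@T[:3,:3].T+T[:3,3]
    P[d==0]=np.nan; return P
E
python3 - <<'E'
from h import *
np.set_printoptions(precision=4,suppress=True)
a,b=cam('top'),cam('scene'); P=cloud(a)
z=P[...,2]
box=(P[...,0]>.33)&(P[...,0]<.72)&(P[...,1]>-.2)&(P[...,1]<.22)
def big(m):
    n,l,s,c=cv2.connectedComponentsWithStats(m.astype(np.uint8)); return l==1+np.argmax(s[1:,4])
f=big(box&(z>.045)&(z<.0565)); fp=P[f]; print('field z',np.median(fp[:,2]))
r=cv2.minAreaRect((fp[:,:2]*1000).astype(np.float32)); print('field rect',r)
m=box&(z>.0600)&(z<.075); m=big(cv2.dilate(m.astype(np.uint8),np.ones((2,2)))); 
rim=big(box&(z>.045)&(z<.08)); r2=cv2.minAreaRect((P[rim][:,:2]*1000).astype(np.float32)); print('tray+slot',r2)
s=big(box&(z>-.005)&(z<.010)&(a['pixels'].astype(int).sum(2)>270)); sp=P[s]; print('slot floor',len(sp),np.median(sp[:,2]),cv2.minAreaRect((sp[:,:2]*1000).astype(np.float32)))
n,l,st,c=cv2.connectedComponentsWithStats((box&(z>.0565)&(z<.11)).astype(np.uint8),connectivity=4)
for i in range(1,n):
    if 30<st[i,4]: q=P[l==i]; print(st[i],np.median(q[:,2]),cv2.minEnclosingCircle((q[:,:2]*1000).astype(np.float32)), q[:,2].max())
for q in('spacer_1','brass_weight','vial','bung'):
    for o in models.outline_of('top',q)[:3]: print(q,round(o['confidence'],2),o['bbox'],atz(a,o['bbox'][:2],{'spacer_1':.06,'brass_weight':.075,'vial':.04,'bung':.015}[q]))
A=[x['at'] for x in models.tip_of('top','spacer_1')[:3]];B=[x['at'] for x in models.tip_of('scene','spacer_1')[:3]]
for i in A:
    print('tri',min((tri(a,i,b,j) for j in B),key=lambda t:t[1]))
# edges of walls at z .066 : posts/fences color
E
```

```text
field z 0.05203701248060644
field rect ((511.9034729003906, 55.450653076171875), (257.1306457519531, 258.2291564941406), 11.185736656188965)
tray+slot ((519.852783203125, 13.7352294921875), (268.7693786621094, 343.5091247558594), 11.091276168823242)
slot floor 1019 0.003917276100390166 ((541.3911743164062, -114.98329162597656), (60.79145812988281, 73.07759094238281), 10.885624885559082)
[ 195  152  196  170 2361] 0.06536300646574744 ((516.1984252929688, 35.67536544799805), 196.57847595214844) 0.07223852662110197
[271 186  18  18 213] 0.059920565408519644 ((588.3709106445312, 45.99270248413086), 16.912946701049805) 0.0630551086972585
[247 216  18  18 212] 0.06010257880180647 ((533.4432373046875, 91.53501892089844), 16.77693748474121) 0.06401949887067448
[204 225   4  14  33] 0.05776845617277637 ((522.8545532226562, 185.1942901611328), 12.418341636657715) 0.06069185222381657
[253 247  18  16 228] 0.08191865157792633 ((477.7497253417969, 79.72095489501953), 15.045100212097168) 0.10114821818373032
[210 257   5  17  37] 0.05804093492793183 ((460.1091613769531, 175.21145629882812), 15.138452529907227) 0.060277840040115604
[287 259  17  18 211] 0.06010507893504402 ((450.25115966796875, 19.47853660583496), 16.681339263916016) 0.06470966660910793
spacer_1 0.78 [255.5, 224.9, 19.6, 15.0] [0.5324 0.0916 0.06  ]
spacer_1 0.73 [295.6, 267.2, 15.9, 16.0] [0.4516 0.0182 0.06  ]
spacer_1 0.57 [279.9, 193.7, 18.4, 17.2] [0.5901 0.0446 0.06  ]
brass_weight 0.49 [263.2, 256.4, 12.4, 19.9] [0.4736 0.0764 0.075 ]
vial 0.6 [349.1, 169.9, 13.9, 11.0] [ 0.6349 -0.0892  0.04  ]
bung 0.68 [371.1, 255.3, 11.1, 12.2] [ 0.4683 -0.1282  0.015 ]
tri (array([0.538 , 0.0939, 0.0342]), np.float64(0.003387639234089559))
tri (array([0.5922, 0.0514, 0.0314]), np.float64(0.0016996622428319035))
```

```bash
cat >> h.py <<'E'
G=np.array([.535,-.0635]);Y0=11.1
c,s_=np.cos(np.radians(Y0)),np.sin(np.radians(Y0)); RT=np.array([[c,-s_],[s_,c]])
def tray(p): return RT.T@(np.asarray(p)[:2]-G)*1000
def world(t): return G+RT@(np.asarray(t)/1000)
def st():
    s=env.observe(); R=s['tool_rot']; return s,np.degrees(np.arctan2(R[1,0],R[0,0]))-Y0
def go(t,z,yaw):  # tray mm, z m, tray yaw of tool x (deg): turn first, then shift (cm, tool axes)
    s,y=st(); d=yaw-y; w=world(t)-s['position'][:2]; a=np.radians(yaw+Y0)
    sx=w@[np.cos(a),np.sin(a)]; sy=w@[np.sin(a),-np.cos(a)]
    print('t=%.2f tray'%s['time_s'],tray(s['position']).round(1),'z %.4f yaw %.1f gap %.4f'%(s['position'][2],y,s['grip_width']),'F',np.round(s['ft_force'],1),'| turn rz %.1f'%-d,'shift cm %.2f %.2f %.2f'%(100*sx,100*sy,100*(s['position'][2]-z)))
def rings():
    P=cloud(cam('top'));z=P[...,2];T=(P[...,:2]-G)@RT*1000
    m=(abs(T[...,0])<120)&(T[...,1]>-85)&(T[...,1]<235)&(z>.0565)&(z<.0635)
    n,l,st_,c=cv2.connectedComponentsWithStats(m.astype(np.uint8),connectivity=4)
    for i in range(1,n):
        if 90<st_[i,4]<400:
            q=T[l==i]; e=cv2.minEnclosingCircle(q.astype(np.float32)); print('blob',st_[i,4],np.round(e[0],1),round(e[1],1))
E
python3 -c "
from h import *
go((105,117),.231,32.7);print(tray((.5884,.046)),tray((.5334,.0915)),tray((.4503,.0195)),tray((.4777,.0797)))"
```

```text
t=1.30 tray [-382.5 -369. ] z 0.2313 yaw 13.7 gap 0.0856 F [ 0.1 -0.5  0.1] | turn rz -19.0 shift cm 67.28 -14.56 0.03
[73.48218359 97.17087369] [ 28.27083655 152.40839807] [-67.13616542  97.75390168] [-28.65892404 151.55261817]
```

Request:
jog_arm(plan="0 0 -6.3 0 0 0 219; 0 0 -6.3 0 0 0 219; 0 0 -6.4 0 0 0 219; 0 0 0 3.9 -0.85 0 219; 0 0 0 3.9 -0.85 0 219; 0 0 0 3.9 -0.85 0 219; 0 0 0 3.9 -0.85 0 219; 0 0 0 3.9 -0.85 0 219; 0 0 0 3.9 -0.85 0 219; 0 0 0 3.9 -0.85 0 219", grip_force=20)

```text
time_s: 2.13
position: [0.3872, -0.2657, 0.2315]
tool_rot: [[0.722, 0.692, 0.0], [0.692, -0.722, -0.0], [-0.0, 0.001, -1.0]]
ft_force: [0.9, -1.2, 0.5]
grip_width: 0.0119
gripper_force: 0.0
```

Request:
jog_arm(plan="0 0 0 3.9 -0.85 0 219; 0 0 0 3.9 -0.85 0 219; 0 0 0 3.9 -0.85 0 219; 0 0 0 3.9 -0.85 0 219; 0 0 0 3.9 -0.85 0 219; 0 0 0 3.9 -0.85 0 219; 0 0 0 3.9 -0.85 0 219; 0 0 0 3.9 -0.85 0 219; 0 0 0 3.9 -0.85 0 219; 0 0 0 0 0 0 219")

```text
time_s: 2.97
position: [0.5891, 0.036, 0.2307]
tool_rot: [[0.718, 0.696, 0.001], [0.696, -0.718, 0.002], [0.002, -0.001, -1.0]]
ft_force: [-0.9, -0.2, -0.7]
grip_width: 0.0122
gripper_force: 0.0
```

```bash
python3 -c "
from h import *
go((105,117),.075,32.7); s,_=st(); print(s['q'],s['tool_rot'][:,2])"
```

```text
t=2.97 tray [72.3 87.2] z 0.2307 yaw 33.0 gap 0.0122 F [-0.9 -0.2 -0.7] | turn rz 0.3 shift cm 4.36 -0.74 15.57
[-8.02613848 25.90462945 67.73328191  0.09701349 86.3319053  37.86196428] [ 7.57657272e-04  1.59961662e-03 -9.99998434e-01]
```

Request:
jog_arm(plan="0 0 0 2.2 -0.37 0 219; 0 0 0 2.2 -0.37 0 219; 0 0 0 0 0 0 219; 0 0 0 0 0 3.9 219; 0 0 0 0 0 3.9 219; 0 0 0 0 0 3.9 219; 0 0 0 0 0 3 219; 0 0 0 0 0 1.5 219; 0 0 0 0 0 0.8 219; 0 0 0 0 0 0 219")

```text
time_s: 3.8
position: [0.6128, 0.066, 0.06]
tool_rot: [[0.722, 0.692, -0.003], [0.692, -0.722, 0.0], [-0.002, -0.002, -1.0]]
ft_force: [-0.5, 0.3, 0.4]
grip_width: 0.0124
gripper_force: 0.0
```

```bash
python3 -c "
from h import *
go((105,117),.0545,32.7);rings()
cv2.imwrite('pics/p2.png',cv2.resize(cam('top')['pixels'][130:340,180:410,::-1],None,fx=3,fy=2.8))"
```

```text
t=3.80 tray [101.3 112.1] z 0.0600 yaw 32.7 gap 0.0124 F [-0.5  0.3  0.4] | turn rz -0.0 shift cm 0.58 -0.21 0.55
blob 214 [-67.3  97.7] 16.7
```

View pics/p2.png

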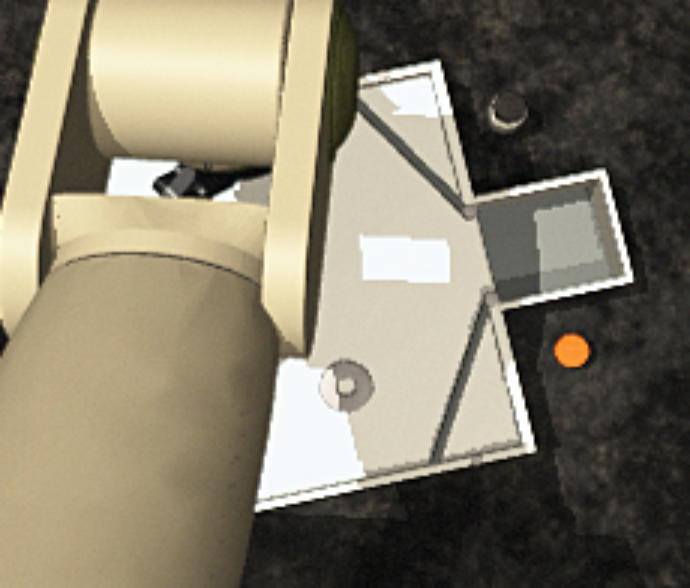

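The view shows the lower part of the arm covering the upper ring (A). The gate posts are visible at about (470,212) and (490,297) in the crop, and the slot is beyond them. The TCP is behind ring A, so I'll start pushing.

Request:
jog_arm(plan="0 0 0 0 -0.23 0.5 219; 0 0 0 -0.5 0 0 219; 0 0 0 -0.8 0 0 219; 0 0 0 -0.8 0 0 219; 0 0 0 -0.8 0 0 219; 0 0 0 -0.8 0 0 219; 0 0 0 -0.8 0 0 219; 0 0 0 -0.8 0 0 219; 0 0 0 -0.5 0 0 219; 0 0 0 0 0 0 219")

```text
time_s: 4.73
position: [0.5694, 0.0273, 0.0564]
tool_rot: [[0.722, 0.692, -0.001], [0.692, -0.722, -0.0], [-0.0, -0.0, -1.0]]
ft_force: [0.7, -0.9, 0.5]
grip_width: 0.0122
gripper_force: 0.0
```

```bash
python3 -c "
from h import *
go((23,64.8),.0545,32.7);rings()
a=cam('scene');cv2.imwrite('pics/p3.png',cv2.resize(a['pixels'][120:290,190:390,::-1],None,fx=3,fy=3))
for r in models.tip_of('scene','spacer_1'): print(r['confidence'],tray(atz(a,r['at'],.052)))"
```

```text
t=4.73 tray [51.2 82.5] z 0.0564 yaw 32.6 gap 0.0122 F [ 0.7 -0.9  0.5] | turn rz -0.1 shift cm -3.33 -0.04 0.19
blob 92 [ 27.7 154.8] 15.5
0.71 [-66.73244334  88.54819713]
0.71 [ 29.98009828 149.49178285]
0.5 [22.71962146 62.28462651]
```

View pics/p3.png

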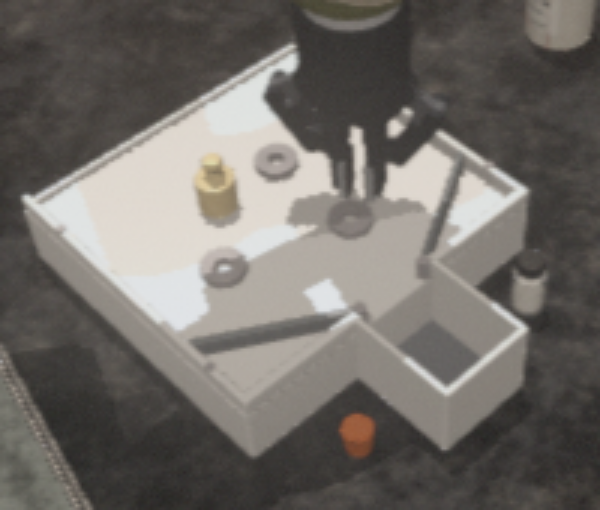

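The scene view shows ring A at (350,217) in the crop, seated against the two fingertips. The weight and the other two rings are undisturbed.

Request:
jog_arm(plan="0 0 0 -0.8 0 0.15 219; 0 0 0 -0.8 0 0 219; 0 0 0 -0.8 0 0 219; 0 0 0 -0.8 0 0 219; 0 0 0 -0.4 0 0 219; 0 0 0 0 0 0 219")

```text
time_s: 5.38
position: [0.5434, 0.0024, 0.0549]
tool_rot: [[0.723, 0.691, -0.0], [0.691, -0.723, -0.0], [-0.0, -0.0, -1.0]]
ft_force: [-0.3, 0.0, 0.3]
grip_width: 0.0121
gripper_force: 0.0
```

```bash
cat >> h.py <<'E'
def rs():
    P=cloud(cam('scene'));z=P[...,2];T=(P[...,:2]-G)@RT*1000
    fen=(T[...,1]>(abs(T[...,0])-31)*.571+8)|(abs(T[...,0])<22)
    m=(abs(T[...,0])<120)&(T[...,1]>-85)&(T[...,1]<235)&fen&(z>.0565)&(z<.0625)
    n,l,st_,c=cv2.connectedComponentsWithStats(m.astype(np.uint8),connectivity=4)
    for i in range(1,n):
        if 40<st_[i,4]<600:
            q=T[l==i]; e=cv2.minEnclosingCircle(q.astype(np.float32)); print('sc blob',st_[i,4],np.round(e[0],1),round(e[1],1))
    s=(abs(T[...,0])<34)&(T[...,1]>-88)&(T[...,1]<-8)&(z>.009)&(z<.05); print('slot pts',s.sum(), np.round(np.nanmedian(T[s],0),0) if s.any() else '')
E
python3 -c "
from h import *
go((27,50),.0545,90);rs()"
```

```text
t=5.38 tray [21.  63.1] z 0.0549 yaw 32.6 gap 0.0121 F [-0.3  0.   0.3] | turn rz -57.4 shift cm -1.31 0.60 0.04
sc blob 156 [ 1.9 47.8] 21.1
sc blob 147 [-67.   96.3] 17.4
slot pts 215 [11. -9.]
```

Request:
jog_arm(plan="0 0 0 1.0 0 0 219; 0 0 -7.1 0 -0.46 0 219; 0 0 -7.1 0 -0.46 0 219; 0 0 -7.1 0 -0.46 0 219; 0 0 -7.1 0 -0.46 0 219; 0 0 -7.1 0 -0.46 0 219; 0 0 -7.1 0 -0.46 0 219; 0 0 -7.1 0 -0.46 0 219; 0 0 -7.1 0 -0.46 0 219; 0 0 0 0 0 0 219")

```text
time_s: 6.27
position: [0.5185, 0.0237, 0.0548]
tool_rot: [[-0.189, 0.982, -0.0], [0.982, 0.189, 0.0], [0.0, -0.0, -1.0]]
ft_force: [-0.5, -0.2, -0.1]
grip_width: 0.0118
gripper_force: 0.0
```

```bash
python3 -c "
from h import *
go((-1,78),.0545,90);rs();rings()"
```

```text
t=6.27 tray [ 0.6 88.7] z 0.0548 yaw 89.8 gap 0.0118 F [-0.5 -0.2 -0.1] | turn rz -0.2 shift cm -1.07 -0.16 0.03
sc blob 149 [-3.  48.6] 17.9
sc blob 150 [-67.   96.3] 17.7
slot pts 216 [ 12. -10.]
blob 91 [-67.2  98.1] 16.4
```

Request:
jog_arm(plan="0 0 0 -0.5 -0.3 0 219; 0 0 0 -0.6 0 0 219; 0 0 0 -0.7 0.03 0 219; 0 0 0 -0.7 0.03 0 219; 0 0 0 -0.7 0.03 0 219; 0 0 0 -0.7 0.03 0 219; 0 0 0 -0.7 0.03 0 219; 0 0 0 -0.7 0.03 0 219; 0 0 0 0 0 0 219")

```text
time_s: 7.12
position: [0.5275, -0.0308, 0.0548]
tool_rot: [[-0.183, 0.983, 0.0], [0.983, 0.183, -0.0], [-0.0, 0.0, -1.0]]
ft_force: [0.0, -0.3, -0.2]
grip_width: 0.0117
gripper_force: 0.0
```

```bash
python3 -c "
from h import *
go((0,5),.0545,90);rs()"
```

```text
t=7.12 tray [-1.1 33.6] z 0.0548 yaw 89.4 gap 0.0117 F [ 0.  -0.3 -0.2] | turn rz -0.6 shift cm -2.86 0.11 0.03
sc blob 98 [ 28.4 151.2] 17.1
sc blob 151 [-67.   95.5] 17.2
sc blob 162 [ 1.4 12.5] 24.7
slot pts 216 [11. -9.]
```

Request:
jog_arm(plan="0 0 0 -0.5 0.05 0 219; 0 0 0 -0.5 0.05 0 219; 0 0 0 -0.5 0 0 219; 0 0 0 -0.5 0 0 219; 0 0 0 -0.5 0 0 219; 0 0 0 -0.4 0 0 219; 0 0 0 0 0 0 219; 0 0 0 0 0 0 219")

```text
time_s: 7.83
position: [0.5333, -0.0579, 0.0548]
tool_rot: [[-0.183, 0.983, -0.0], [0.983, 0.183, 0.0], [0.0, -0.0, -1.0]]
ft_force: [0.8, -0.7, -0.5]
grip_width: 0.0123
gripper_force: 0.0
```

```bash
python3 -c "
from h import *
go((0,5),.0545,90);rs()"
```

```text
t=7.83 tray [-0.6  5.8] z 0.0548 yaw 89.5 gap 0.0123 F [ 0.8 -0.7 -0.5] | turn rz -0.5 shift cm -0.08 0.06 0.03
sc blob 117 [ 29.2 150. ] 17.7
sc blob 151 [-65.5  95. ] 17.8
slot pts 312 [  7. -10.]
```

Request:
jog_arm(plan="0 0 0 1.5 0 0 219; 0 0 0 1.5 0 -1.5 219; 0 0 -7.1 0 0 -1.5 219; 0 0 -7.1 0 0 0 219; 0 0 -7.1 0 0 0 219; 0 0 -7.1 0 0 0 219; 0 0 -7.1 0 0 0 219; 0 0 -7.1 0 0 0 219; 0 0 -7.1 0 0 0 219; 0 0 -5.4 0 0 0 219")

```text
time_s: 8.72
position: [0.5277, -0.0279, 0.0848]
tool_rot: [[-0.914, 0.406, -0.0], [0.406, 0.914, 0.0], [0.0, 0.0, -1.0]]
ft_force: [-0.6, 0.3, 0.6]
grip_width: 0.012
gripper_force: 0.0
```

```bash
python3 -c "
from h import *
go((-97.3,119.2),.0545,144.6);rs();a=cam('scene');cv2.imwrite('pics/p4.png',cv2.resize(a['pixels'][120:290,190:390,::-1],None,fx=3,fy=3))"
```

```text
t=8.72 tray [-0.3 36.3] z 0.0848 yaw 145.0 gap 0.0120 F [-0.6  0.3  0.6] | turn rz 0.4 shift cm 12.71 1.14 3.03
sc blob 117 [ 28.6 149.5] 17.7
sc blob 145 [-66.4  95.1] 18.5
slot pts 319 [  8. -10.]
```

View pics/p4.png

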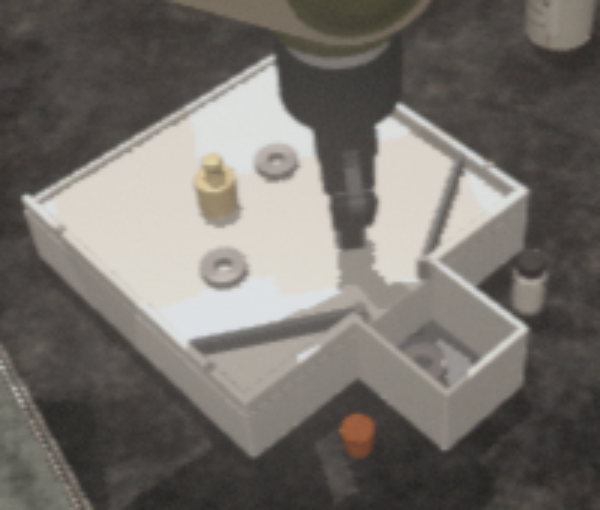

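The first ring now lies in the slot at (425,355) in the crop. Rings B (276,160) and C (223,266) and the weight haven't moved. Next is ring C.

Request:
jog_arm(plan="0 0 0.4 2.5 0.23 0 219; 0 0 0 2.6 0.23 0 219; 0 0 0 2.6 0.23 0 219; 0 0 0 2.5 0.23 0 219; 0 0 0 2.5 0.22 0 219; 0 0 0 0 0 1.5 219; 0 0 0 0 0 1.2 219; 0 0 0 0 0 0 219")

```text
time_s: 9.48
position: [0.4161, 0.0355, 0.0567]
tool_rot: [[-0.907, 0.42, -0.003], [0.42, 0.907, 0.001], [0.003, -0.001, -1.0]]
ft_force: [0.0, 0.1, 0.6]
grip_width: 0.0119
gripper_force: 0.0
```

```bash
python3 -c "
from h import *
go((-97.3,119.2),.0545,144.6)"
```

```text
t=9.48 tray [-97.7 120.1] z 0.0567 yaw 144.0 gap 0.0119 F [0.  0.1 0.6] | turn rz -0.6 shift cm -0.08 -0.05 0.22
```

Request:
jog_arm(plan="0 0 -0.6 -0.5 -0.05 0.2 219; 0 0 0 -0.8 0 0 219; 0 0 0 -0.8 0 0 219; 0 0 0 -0.8 0 0 219; 0 0 0 -0.8 0 0 219; 0 0 0 -0.8 0 0 219; 0 0 0 -0.8 0 0 219; 0 0 0 -0.8 0 0 219; 0 0 0 -0.5 0 0 219; 0 0 0 0 0 0 219")

```text
time_s: 10.32
position: [0.4782, 0.0071, 0.0558]
tool_rot: [[-0.913, 0.409, 0.001], [0.409, 0.913, -0.0], [-0.001, 0.0, -1.0]]
ft_force: [-0.3, -0.8, 0.1]
grip_width: 0.0123
gripper_force: 0.0
```

```bash
python3 -c "
from h import *
go((-22,65.7),.0545,144.6);rs();rings()"
```

```text
t=10.32 tray [-42.1  80.2] z 0.0558 yaw 144.8 gap 0.0123 F [-0.3 -0.8  0.1] | turn rz 0.2 shift cm -2.48 -0.02 0.13
sc blob 141 [-21.3  64. ] 17.4
slot pts 308 [  7. -10.]
```

Request:
jog_arm(plan="0 0 0 -0.7 0 0.1 219; 0 0 0 -0.7 0 0 219; 0 0 0 -0.7 0 0 219; 0 0 0 -0.35 0 0 219; 0 0 0 0 0 0 219; 0 0 0 1.0 0 0 219; 0 0 7.1 0 0.46 0 219; 0 0 7.1 0 0.46 0 219; 0 0 7.1 0 0.46 0 219; 0 0 7.1 0 0.46 0 219")

```text
time_s: 11.25
position: [0.5006, 0.0169, 0.0548]
tool_rot: [[-0.604, 0.797, -0.0], [0.797, 0.604, 0.0], [0.0, -0.0, -1.0]]
ft_force: [1.0, -0.2, 0.6]
grip_width: 0.0121
gripper_force: 0.0
```

Request:
jog_arm(plan="0 0 7.1 0 0.46 0 219; 0 0 7.1 0 0.46 0 219; 0 0 7.1 0 0.46 0 219; 0 0 5 0 0.33 0 219; 0 0 0 0 0 0 219")

```text
time_s: 11.67
position: [0.5161, 0.0247, 0.0548]
tool_rot: [[-0.192, 0.981, 0.0], [0.981, 0.192, -0.0], [-0.0, 0.0, -1.0]]
ft_force: [-1.1, -0.7, -0.2]
grip_width: 0.0121
gripper_force: 0.0
```

```bash
python3 -c "
from h import *
go((0,77),.0545,90);rs();rings()"
```

```text
t=11.67 tray [-1.6 90.2] z 0.0548 yaw 89.9 gap 0.0121 F [-1.1 -0.7 -0.2] | turn rz -0.1 shift cm -1.32 0.16 0.03
sc blob 145 [-1.4 49.9] 17.4
slot pts 319 [  8. -10.]
```

Ring C is at (-1.4, 50) and the tool is lined up behind it. I'll push straight through the gate.

Request:
jog_arm(plan="0 0 0 -0.6 0 0 219; 0 0 0 -0.6 0 0 219; 0 0 0 -0.7 0.02 0 219; 0 0 0 -0.7 0.02 0 219; 0 0 0 -0.7 0.02 0 219; 0 0 0 -0.7 0.02 0 219; 0 0 0 -0.7 0.02 0 219; 0 0 0 -0.7 0.02 0 219; 0 0 0 -0.3 0 0 219; 0 0 0 0 0 0 219")

```text
time_s: 12.6
position: [0.5282, -0.0319, 0.0548]
tool_rot: [[-0.193, 0.981, 0.0], [0.981, 0.193, -0.0], [-0.0, 0.0, -1.0]]
ft_force: [0.1, 0.0, 0.3]
grip_width: 0.012
gripper_force: 0.0
```

```bash
python3 -c "
from h import *
go((0,5),.0545,90);rs()"
```

```text
t=12.60 tray [-0.6 32.3] z 0.0548 yaw 90.1 gap 0.0120 F [0.1 0.  0.3] | turn rz 0.1 shift cm -2.73 0.06 0.03
sc blob 108 [ 27.3 152.2] 17.9
sc blob 157 [1.6 7.6] 20.5
slot pts 320 [  7. -10.]
```

Request:
jog_arm(plan="0 0 0 -0.5 0.05 0 219; 0 0 0 -0.5 0 0 219; 0 0 0 -0.5 0 0 219; 0 0 0 -0.5 0 0 219; 0 0 0 -0.5 0 0 219; 0 0 0 -0.3 0 0 219; 0 0 0 0 0 0 219; 0 0 0 0 0 0 219; 0 0 0 1.5 0 0 219; 0 0 0 1.5 0 -1.5 219")

```text
time_s: 13.48
position: [0.5268, -0.0287, 0.0679]
tool_rot: [[-0.193, 0.981, -0.004], [0.981, 0.193, 0.001], [0.002, -0.004, -1.0]]
ft_force: [-0.8, 0.4, -0.3]
grip_width: 0.0122
gripper_force: 0.0
```

Request:
jog_arm(plan="0 0 0 0 0 -1.5 219; 0 0 0 0 0 0 219")

```text
time_s: 13.65
position: [0.5291, -0.0285, 0.0871]
tool_rot: [[-0.196, 0.981, 0.004], [0.981, 0.196, -0.001], [-0.002, 0.004, -1.0]]
ft_force: [0.6, 0.7, 0.5]
grip_width: 0.0119
gripper_force: 0.0
```

```bash
python3 -c "
from h import *
go((38.1,188.1),.0545,74.6);rs();a=cam('scene');cv2.imwrite('pics/p5.png',cv2.resize(a['pixels'][120:290,190:390,::-1],None,fx=3,fy=3))"
```

```text
t=13.65 tray [ 0.9 35.5] z 0.0871 yaw 90.2 gap 0.0119 F [0.6 0.7 0.5] | turn rz 15.6 shift cm 15.70 -0.47 3.26
sc blob 52 [ 27.2 154.7] 15.0
slot pts 414 [  8. -24.]
```

View pics/p5.png

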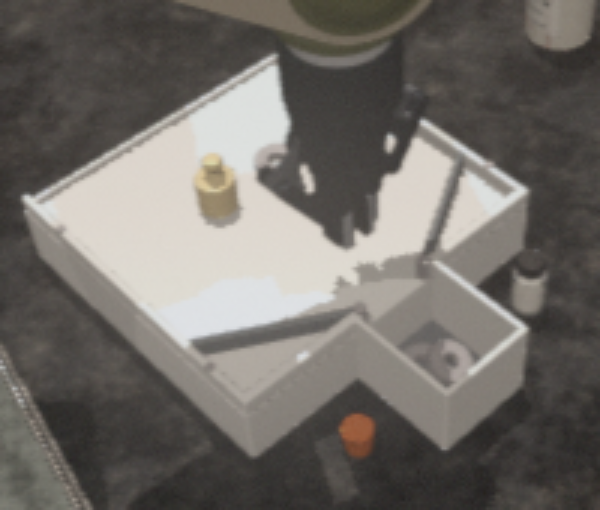

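Two rings lie in the slot at (425,350) and (458,358) in the crop. Before reaching for ring B, I'll check how close the gripper's knuckles would come to the weight.

```bash
python3 -c "
from h import *
a=cam('scene');P=cloud(a);s,_=st();R=s['tool_rot'];L=(P-s['position'])@R*1000
m=(abs(L[...,0])<45)&(abs(L[...,1])<80)&(L[...,2]<6)&(L[...,2]>-150)
q=L[m]
for lo in range(-75,75,10):
    k=q[(q[:,1]>=lo)&(q[:,1]<lo+10)]
    if len(k): print(lo,len(k),'height above TCP min/med',-k[:,2].max().round(0),-np.median(k[:,2]).round(0))
"
```

```text
-65 85 height above TCP min/med 80.0 96.0
-55 88 height above TCP min/med 64.0 92.0
-45 239 height above TCP min/med 51.0 116.0
-35 177 height above TCP min/med 47.0 122.0
-25 308 height above TCP min/med 7.0 73.0
-15 186 height above TCP min/med -0.0 74.0
-5 61 height above TCP min/med 21.0 134.0
5 276 height above TCP min/med 2.0 56.0
15 57 height above TCP min/med 10.0 70.0
25 45 height above TCP min/med 43.0 57.0
35 85 height above TCP min/med 46.0 75.0
45 74 height above TCP min/med 64.0 90.0
55 31 height above TCP min/med 80.0 97.0
```

Request:
jog_arm(plan="0 0 5.2 0 0 0 219; 0 0 5.2 0 0 0 219; 0 0 5.2 0 0 0 219; 0 0 0 3.1 -0.09 0 219; 0 0 0 3.2 -0.1 0 219; 0 0 0 3.2 -0.1 0 219; 0 0 0 3.2 -0.1 0 219; 0 0 0 3.0 -0.08 0 219; 0 0 0 0 0 1.2 219; 0 0 0 0 0 0 219")

```text
time_s: 14.63
position: [0.5342, 0.1289, 0.0704]
tool_rot: [[0.075, 0.997, -0.004], [0.997, -0.075, -0.0], [-0.0, -0.004, -1.0]]
ft_force: [-0.2, -0.6, -1.0]
grip_width: 0.0118
gripper_force: 0.0
```

```bash
python3 -c "
from h import *
go((38.1,188.1),.0555,74.6);rs();rings()"
```

```text
t=14.63 tray [ 36.3 189. ] z 0.0704 yaw 74.6 gap 0.0118 F [-0.2 -0.6 -1. ] | turn rz 0.0 shift cm -0.03 0.20 1.49
sc blob 113 [ 28.5 151.4] 18.6
slot pts 419 [  8. -23.]
blob 132 [ 28.  151.7] 16.4
```

Request:
jog_arm(plan="0 0 0 0 0.2 1.0 219; 0 0 0 0 0 0.5 219; 0 0 0 -0.6 0 0 219; 0 0 0 -0.7 0 0 219; 0 0 0 -0.8 0 0 219; 0 0 0 -0.8 0 0 219; 0 0 0 -0.8 0 0 219; 0 0 0 -0.8 0 0 219; 0 0 0 -0.8 0 0 219; 0 0 0 0 0 0 219")

```text
time_s: 15.57
position: [0.5334, 0.0733, 0.0579]
tool_rot: [[0.078, 0.997, 0.0], [0.997, -0.078, -0.0], [-0.0, 0.0, -1.0]]
ft_force: [0.8, 0.2, 0.4]
grip_width: 0.0118
gripper_force: 0.0
```

```bash
python3 -c "
from h import *
go((7.2,76),.0555,74.6);rs()"
```

```text
t=15.57 tray [ 24.8 134.5] z 0.0579 yaw 74.4 gap 0.0118 F [0.8 0.2 0.4] | turn rz -0.2 shift cm -6.11 -0.14 0.24
sc blob 127 [ 17.3 109.5] 18.4
slot pts 421 [  8. -23.]
```

Request:
jog_arm(plan="0 0 0 -0.7 -0.02 0.1 219; 0 0 0 -0.8 -0.02 0.1 219; 0 0 0 -0.8 -0.02 0 219; 0 0 0 -0.8 -0.02 0 219; 0 0 0 -0.8 -0.02 0 219; 0 0 0 -0.8 -0.02 0 219; 0 0 0 -0.7 0 0 219; 0 0 0 -0.5 0 0 219; 0 0 0 0 0 0 219; 0 0 0 1.0 0 0 219")

```text
time_s: 16.45
position: [0.5286, 0.025, 0.0558]
tool_rot: [[0.079, 0.997, 0.0], [0.997, -0.079, -0.0], [-0.0, 0.0, -1.0]]
ft_force: [0.8, 0.8, -0.5]
grip_width: 0.0118
gripper_force: 0.0
```

Request:
jog_arm(plan="0 0 -5.2 0 -0.33 0 219; 0 0 -5.2 0 -0.33 0 219; 0 0 -5.2 0 -0.33 0 219; 0 0 0 0 0 0 219")

```text
time_s: 16.78
position: [0.5181, 0.027, 0.0558]
tool_rot: [[-0.198, 0.98, -0.001], [0.98, 0.198, 0.0], [0.0, -0.001, -1.0]]
ft_force: [0.3, -0.2, -0.4]
grip_width: 0.012
gripper_force: 0.0
```

```bash
python3 -c "
from h import *
go((0,77),.0545,90);rs()"
```

```text
t=16.78 tray [ 0.8 92.1] z 0.0558 yaw 90.3 gap 0.0120 F [ 0.3 -0.2 -0.4] | turn rz 0.3 shift cm -1.51 -0.08 0.13
sc blob 140 [-0.1 51.8] 17.4
slot pts 413 [  8. -22.]
```

Request:
jog_arm(plan="0 0 0.3 -0.7 -0.08 0.1 219; 0 0 0 -0.7 0 0 219; 0 0 0 -0.7 0 0 219; 0 0 0 -0.7 0 0 219; 0 0 0 -0.7 0 0 219; 0 0 0 -0.7 0 0 219; 0 0 0 -0.7 0 0 219; 0 0 0 -0.7 0 0 219; 0 0 0 -0.4 0 0 219; 0 0 0 0 0 0 219")

```text
time_s: 17.67
position: [0.5294, -0.0341, 0.0548]
tool_rot: [[-0.188, 0.982, 0.0], [0.982, 0.188, -0.0], [-0.0, 0.0, -1.0]]
ft_force: [0.1, -0.0, -0.0]
grip_width: 0.0122
gripper_force: 0.0
```

```bash
python3 -c "
from h import *
go((0,5),.0545,90);rs()"
```

```text
t=17.67 tray [ 0.2 29.9] z 0.0548 yaw 89.7 gap 0.0122 F [ 0.1 -0.  -0. ] | turn rz -0.3 shift cm -2.49 -0.02 0.03
sc blob 163 [0.6 8.7] 23.8
slot pts 402 [  8. -26.]
```

Request:
jog_arm(plan="0 0 0 -0.5 0 0 219; 0 0 0 -0.5 0 0 219; 0 0 0 -0.5 0 0 219; 0 0 0 -0.5 0 0 219; 0 0 0 -0.4 0 0 219; 0 0 0 -0.1 0 0 219; 0 0 0 0 0 0 219; 0 0 0 0 0 0 219; 0 0 0 1.5 0 0 219; 0 0 0 1.5 0 -1.5 219")

```text
time_s: 18.55
position: [0.5269, -0.0279, 0.0679]
tool_rot: [[-0.188, 0.982, -0.004], [0.982, 0.188, 0.001], [0.002, -0.004, -1.0]]
ft_force: [0.2, -0.9, -0.0]
grip_width: 0.0122
gripper_force: 0.0
```

Request:
jog_arm(plan="0 0 0 0 0 -2 219; 0 0 0 0 0 -3 219; 0 0 0 0 0 -3 219; 0 0 0 0 0 -3 219; 0 0 0 0 0 0 219; 0 0 0 0 0 0 219")

```text
time_s: 19.05
position: [0.5286, -0.0281, 0.1811]
tool_rot: [[-0.189, 0.982, 0.003], [0.982, 0.189, -0.001], [-0.001, 0.003, -1.0]]
ft_force: [-0.8, -0.1, -1.7]
grip_width: 0.0121
gripper_force: 0.0
```

```bash
python3 -c "
from h import *
go((0,5),.0545,90);rs();a=cam('scene');cv2.imwrite('pics/p6.png',cv2.resize(a['pixels'][120:290,190:390,::-1],None,fx=3,fy=3))
P=cloud(a);T=(P[...,:2]-G)@RT*1000;z=P[...,2];m=(abs(T[...,0])<34)&(T[...,1]>-88)&(T[...,1]<-8)&(z>.006)&(z<.056);print(np.percentile(z[m],[5,50,95,100]))"
```

```text
t=19.05 tray [ 0.5 36. ] z 0.1811 yaw 89.8 gap 0.0121 F [-0.8 -0.1 -1.7] | turn rz -0.2 shift cm -3.10 -0.05 12.66
slot pts 492 [  7. -28.]
[0.01097843 0.0237518  0.05047144 0.05534118]
```

View pics/p6.png

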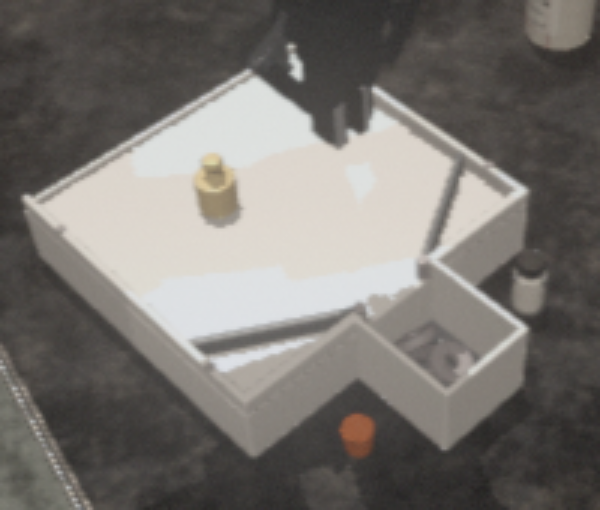

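All three rings lie in the slot, around (440,355) in the crop. The field is empty apart from the weight, and the vial and bung are standing. The arm is clear, so I'm handing in.

```bash
python3 -c "
from rig import job
print(job.close_job())"
```

```text
the job is handed in; nothing more can be done
None
```

I pushed all three rings through the gate one at a time, and the last image before hand-in shows them lying in the slot, with the brass weight, vial and bung still standing and the arm clear; the job is handed in at about 19 s, and no verdict was returned.

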